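# Shut and cam-lock the slant-lid dry-food bin

### The job

Push the lid of the dry-food bin down until it rests on its rubber seal, then turn the lever in front of it a quarter turn, all the way to its stop, so that its cam draws the lid tightly shut. Let go of it, and leave the mug, the jar and the spatula where they are.

Things in the scene. Friction and masses are not known exactly. Their poses are not given: they have to be found in the camera images.
- bin: White metal bin, 300 deep (x), 260 wide, 242 mm high, fixed. Origin: centre of underside; x from its low front (70 mm high, facing the robot) to its high back. From the front top edge (x -150, z 70) a 35 deg slope rises: first 110 mm fixed ledge with the lever, then 190 mm lid. Lid's hinge line: along y at x 96, z 242 mm, level with the lid's underside.
- lid (a joint): Lid angle, rad: 0 = fully shut, in the plane of the slope; positive = open; 0.61 = level. Stiff hinge: stays where left, 1 to 4 N at its lower edge moves it. At about 0.04 it meets a rubber seal, 1.8 N per mm more; let go there, it rests 4 to 7 mm proud and only the cam can hold it tight.
- lid_edge (a point): Middle of the lid's lower edge, on its top face. Steel plate, 190 along the slope, 260 wide, 10 mm thick. Axes: x up the lid to the hinge, y along the edge, z out of the top face. A keeper wedge up to 11 mm high stands on it at y -20 to 50, x 2 to 30 mm; elsewhere the top is plain and may be pushed on.
- lever (a joint): Lever angle, rad, clockwise seen from above: 0 = unlocked, handle down the slope to the bin's front; 1.571 = locked at its stop, handle parallel to the lid's edge, to the bin's +y side. Stays where left; needs 0.1 to 0.5 N m. Its 75 mm nose, square to the handle, swings over the keeper in the last half of the turn; turned before the lid is down on its seal, it blocks the lid.
- lever_grip (a point): On the lever's black handle, 55 mm from the lever's axis, half-way up; 42 mm off the ledge. The handle is a straight bar 16 mm wide, 24 mm high, its end 90 mm from the axis. Axes: x along the handle to the lever's axis, y across it, z out of the slope (the lever's axis, 35 deg from vertical).
- lever_pivot (a point): Fixed point on the lever's axis at the height of the handle's middle, 42 mm off the ledge; the axis stands 50 mm down the slope from the lid's lower edge, midway across the bin. Its axes are the bin's.
- mug: Bystander: blue mug, 80 mm wide, 90 mm high, beside the bin's +y side. Origin under its centre.
- jar: Bystander: glass jar with a steel cap, 80 mm wide, 130 mm high, beside the bin's -y side. Origin under its centre.
- spatula: Bystander: spatula about 260 mm long lying flat on the counter at the bin's -y side, nearer the robot than the jar. Origin on its underside.

How it is judged:
By the outcome, as a careful person would: the job done as asked, in the order asked, and still so for the second after the job is handed in, with the robot touching nothing.
It also fails if it takes over 45 s, if anything falls off the work surface, if the arm or the gripper's body presses on something with over 40 N, if the wrist force passes 120 N, or if a joint passes its speed limit or range.

### The arm

A 6-joint arm with a two-finger parallel gripper is mounted at the origin on the work surface. World frame = base frame: x ahead of the robot, y to its left, z up, the work surface at z = 0. Lengths are in m, angles in rad, forces in N, time in s.
With the tool pointing down it reaches from about 0.375 to 0.975 m from the base axis. Payload 3.8 kg.
Tool frame: the origin (TCP) lies midway between the tips of the shut fingers; the grasp point (between the pads) lies 19 mm behind it; z points along the fingers, y is the line along which they close (so a half turn about z gives the same grasp; the last joint's range is limited). The gripper opens to 88 mm and grips with 3 to 60 N. Pads are 18 mm wide; open, the fingers measure 123 mm over their backs; the gripper's body (75 mm by 187 mm) begins 45 mm behind the grasp point.
Start: joints at [-1.369, 0.264, 1.604, -0, 1.274, -0.037], TCP at [0.16, -0.656, 0.239] pointing down, gripper open.
Joint ranges: [-2.63, 2.63], [-0.94, 2.18], [0.31, 2.57], [-1.31, 4.45], [0, 2.66], [-2.55, 2.55]. Speed limits (rad/s): [2.57, 2.57, 3.14, 3.14, 3.14, 3.14].

### API

Orientations are given as a rotation vector (axis times angle).
In Python, from cell import manip, inverse_kinematics, cams, order gives the robot as it stands. Calls block until the motion is done:
- manip.move_pose(position, orientation): joint-space move of the TCP to a pose.
- manip.move_linear(position, rate=0.15, rot=None): straight line of the TCP; rot=None keeps the orientation; rate is the mean speed in m/s.
- manip.set_joints(angles): joint-space move.
- manip.set_gripper(opening, force=None): finger opening in m; force is the grip in N (None keeps the last); returns when the fingers have stopped.
- manip.dwell(seconds).
- inverse_kinematics(position, orientation): joint angles nearest the present ones, or None.
- manip.state(): the state.
- cams.capture(name): name is "scene" or "top"; returns a dict with "image" (384x512x3 uint8, blue, green, red), "z_map" (384x512 float32, m along the optical axis (not along the pixel's ray), 0 where there is no reading), "intrinsics" (3x3 intrinsics, pixels), "k1" (the pictures are not rectified: a ray, as slopes to the right and down, at radius r is drawn at 1 + k1 r^2 times it, then the intrinsics apply), "position" and "orientation" of the camera in the world. Camera axes: x right, y down, z forward; pixel columns grow to the right and rows downward; lengths in m; the calibration is good to about 2 mm. A picture is of the moment at which its call begins.
A pose or a line that the arm cannot do raises manip.IKError and nothing moves.
- order.close_job(): hands the job in; it is judged then, once.
The state is a dict: "clock": time; "joint_pos": joint angles; "joint_velocities": joint speeds; "tau": joint torques, N m; "tool_pos": TCP position; "tcp_rot": TCP orientation; "contact_force": force on the tool from outside, world axes, zero at the start; "moment": the same for the moment, N m; "gripper_width": finger opening in m; "grasp_force": force on a finger pad.
Only numpy, scipy, OpenCV 4.12 (cv2) and the standard library are available. Lean on these libraries where they do the work, as an engineer would, in place of code of your own. Each camera call takes 0.05 s, during which the arm holds its last target. There are 200 camera calls.

## Working session

There is one attempt and no reset: what is moved stays moved. The work goes in short steps, each a Python script; the robot and the scene stay as the last script left them, time stands still between calls to the robot, and variables do not carry over. Pictures are saved under pics/ and viewed, at most 10 in all, crops included, and the job is handed in when it is done.

```bash
mkdir -p pics; cat > h.py <<'E'
import numpy as np, cv2
from scipy.spatial.transform import Rotation as R
from cell import manip, inverse_kinematics, cams, order
def cloud(c):
    K=np.array(c["intrinsics"]);k=c["k1"];z=c["z_map"]
    v,u=np.mgrid[:z.shape[0],:z.shape[1]]
    d=np.stack([(u-K[0,2])/K[0,0],(v-K[1,2])/K[1,1]],-1); s=d.copy()
    for _ in range(8): s=d/(1+k*(s**2).sum(-1,keepdims=True))
    P=np.concatenate([s,np.ones_like(z)[...,None]],-1)*z[...,None]
    P=P@rot(c).T+np.array(c["position"])
    P[z<=0]=np.nan
    return P
def rot(c):
    o=np.array(c["orientation"]); return o if o.shape==(3,3) else R.from_rotvec(o).as_matrix()
E
python3 - <<'E'
from h import *
s=manip.state();print({k:np.round(s[k],3) for k in("clock","tool_pos","tcp_rot")})
ims=[]
for n in("scene","top"):
    c=cams.capture(n);np.savez(n+".npz",**c);ims.append(c["image"]);print(n,c["position"],c["orientation"],c["k1"],(c["z_map"]>0).mean())
    cv2.imwrite(f"pics/{n}0.png",cv2.resize(c["image"],(800,600)))
E
```

```text
{'clock': np.float64(0.0), 'tool_pos': array([ 0.16 , -0.655,  0.237]), 'tcp_rot': array([-3.117, -0.374,  0.   ])}
scene [1.16832767 0.0514959  1.07599436] [-1.79689971 -2.0093637   0.58885685] -0.14022480144452368 0.99603271484375
top [0.43216622 0.01948828 1.20762118] [-2.15001378  2.17308724 -0.1715843 ] 0.009919085279150221 0.996124267578125
```

View pics/scene0.png

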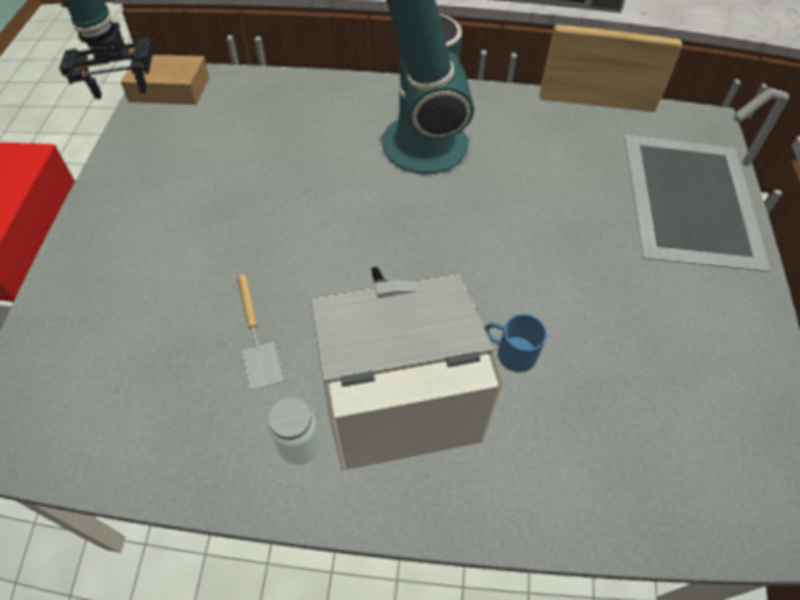

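View pics/top0.png

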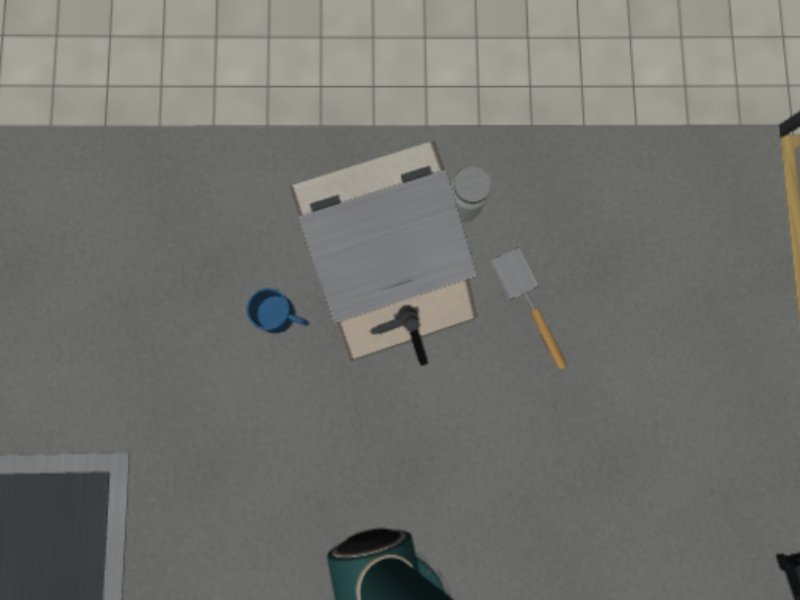

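```bash
cat > m.py <<'E'
from h import *
def meas(n):
    c=dict(np.load(n+".npz"));P=cloud(c);im=c["image"].astype(int);hsv=cv2.cvtColor(c["image"],cv2.COLOR_BGR2HSV)
    reg=(P[...,0]>.35)&(P[...,0]<1.1)&(abs(P[...,1])<.35)&(P[...,2]>.05)
    sat=hsv[...,1]
    warm=(im[...,2]-im[...,0])>12
    lid=reg&(P[...,2]>.15)&~warm&(hsv[...,2]>70)
    nl,lab,st,_=cv2.connectedComponentsWithStats(lid.astype(np.uint8)); i=1+st[1:,4].argmax()
    lid=cv2.erode((lab==i).astype(np.uint8),np.ones((3,3)))>0
    L=P[lid]; m=np.median(L,0)
    for _ in range(4):
        U=np.linalg.svd(L-L.mean(0),full_matrices=False)[2][2]; U*=np.sign(U[2]); d=(L-L.mean(0))@U; L=L[abs(d)<max(.003,2*d.std())]
    r=cv2.minAreaRect(L[:,:2].astype(np.float32));
    print(n,"lid n",U.round(3),"tilt",np.degrees(np.arccos(U[2])).round(1),"centre",L.mean(0).round(4),"rect",np.round(r[0],4),np.round(r[1],4),round(r[2],2),"std",d.std().round(4),len(L))
    w=reg&warm&(sat<90)
    W=P[w];top=W[W[:,2]>.2]
    for nm,Q in(("backtop",top[abs(top[:,2]-np.median(top[:,2]))<.006]),("ledge",W[(W[:,2]<.15)&(W[:,2]>.06)])):
        if len(Q)<30: print(nm,len(Q));continue
        r=cv2.minAreaRect(Q[:,:2].astype(np.float32));U=np.linalg.svd(Q-Q.mean(0),full_matrices=False)[2][2]
        print(nm,len(Q),"z",np.median(Q[:,2]).round(4),"n",U.round(3),np.round(r[0],4),np.round(r[1],4),round(r[2],2),np.round(cv2.boxPoints(r),3).tolist())
    dark=reg&(hsv[...,2]<45)&(P[...,2]<.2)
    D=P[dark]
    if len(D)>5: print("dark",len(D),D.mean(0).round(4),D.min(0).round(3),D.max(0).round(3))
    blue=(im[...,0]-im[...,2]>40)&(P[...,0]>.35)&(P[...,2]>.01)&(P[...,1]>0);B=P[blue];print("mug",B.min(0).round(3),B.max(0).round(3))
for n in("top","scene"): meas(n)
E
python3 m.py
```

```text
top lid n [-0.272 -0.089  0.958] tilt 16.6 centre [0.6612 0.0026 0.2261] rect [6.588e-01 5.000e-04] [0.1767 0.2535] 17.89 std 0.0015 5606
backtop 1631 z 0.2425 n [-0.003 -0.002 -1.   ] [0.7725 0.0392] [0.0536 0.2565] 18.06 [[0.7070000171661377, 0.15299999713897705], [0.7870000004768372, -0.09099999815225601], [0.8379999995231628, -0.07400000095367432], [0.7580000162124634, 0.16899999976158142]]
ledge 1854 z 0.0954 n [ 0.553  0.181 -0.813] [ 0.546  -0.0345] [0.07   0.2561] 18.08 [[0.4729999899864197, 0.07599999755620956], [0.5519999861717224, -0.16699999570846558], [0.6190000176429749, -0.14499999582767487], [0.5400000214576721, 0.09799999743700027]]
dark 159 [ 0.5105 -0.0453  0.1251] [ 0.462 -0.066  0.058] [0.568 0.253 0.156]
mug [0.531 0.162 0.01 ] [0.607 0.268 0.096]
scene lid n [-0.272 -0.089  0.958] tilt 16.7 centre [0.6704 0.0007 0.2288] rect [0.6662 0.0028] [0.1897 0.2541] 17.85 std 0.0011 4888
backtop 2382 z 0.2425 n [0.016 0.006 1.   ] [0.7725 0.0378] [0.0582 0.2581] 18.11 [[0.7049999833106995, 0.1509999930858612], [0.7850000262260437, -0.09399999678134918], [0.8399999737739563, -0.07599999755620956], [0.7599999904632568, 0.17000000178813934]]
ledge 314 z 0.101 n [-0.729 -0.254  0.636] [0.7302 0.0245] [0.1461 0.2569] 17.89 [[0.6209999918937683, 0.12399999797344208], [0.699999988079071, -0.11999999731779099], [0.8389999866485596, -0.07500000298023224], [0.7599999904632568, 0.16899999976158142]]
dark 27 [ 0.4988 -0.0558  0.1253] [ 0.476 -0.064  0.109] [ 0.521 -0.046  0.144]
mug [0.533 0.164 0.01 ] [0.612 0.267 0.095]
```

```bash
cat >> h.py <<'E'
a35=np.radians(35); Bz=R.from_euler('z',18.05,degrees=True).as_matrix(); O=np.array([.6556,.0005,0])
U=np.array([np.cos(a35),0,np.sin(a35)]); N=np.array([-np.sin(a35),0,np.cos(a35)]); Y=np.array([0,1.,0])
PIV=np.array([-.125,0,.1388]); HINGE=np.array([.0957,0,.242])
W=lambda p:O+Bz@np.asarray(p)
def ori(y,z=-N):   # tool y along y, z along z (bin frame)
    return R.from_matrix(Bz@np.stack([np.cross(y,z),y,z],1)).as_rotvec()
def lidp(th,r,yy,h=.010):  # point r below hinge, h above underside
    c,s=np.cos(a35-th),np.sin(a35-th)
    return HINGE-r*np.array([c,0,s])+h*np.array([-s,0,c])+yy*Y
def hdl(a,rad,off=0,up=0):  # along handle rad, off behind it (trailing side), up along axis
    d=-U*np.cos(a)+Y*np.sin(a); t=U*np.sin(a)+Y*np.cos(a)
    return PIV+rad*d-off*t+up*N, d, t
def fb():
    s=manip.state();return round(s["clock"],2),np.round(s["contact_force"],1),np.round(s["tool_pos"],4)
E
python3 - <<'E'
from h import *
for sg in(1,-1):
    print(sg,"lid",[np.round(inverse_kinematics(W(p),ori(sg*Y)),2) if inverse_kinematics(W(p),ori(sg*Y)) is not None else None for p in(lidp(.6,.155,-.08,.06),lidp(0,.155,-.08))])
    for a in(0,.8,1.6):
        p,d,t=hdl(a,.065,.018,-.01)
        for nm,y in(("across",t),("along",d)):
            q=inverse_kinematics(W(p),ori(sg*y)); print(a,nm,None if q is None else np.round(q,2))
E
```

```text
1 lid [None, None]
0 across None
0 along [-0.47 -0.15  2.47  0.89  0.55  1.64]
0.8 across [-0.34 -0.23  2.52  0.84  0.49 -2.11]
0.8 along None
1.6 across [-0.2  -0.24  2.47  0.69  0.45 -1.04]
1.6 along None
-1 lid [array([-0.39, -0.14,  2.03,  0.53,  0.83,  0.59]), array([-0.36,  0.03,  2.14,  0.71,  0.58,  0.37])]
0 across [-0.47 -0.15  2.47  0.89  0.55  0.07]
0 along [-0.47 -0.15  2.47  0.89  0.55 -1.5 ]
0.8 across [-0.34 -0.23  2.52  0.84  0.49  1.04]
0.8 along [-0.34 -0.23  2.52  0.84  0.49 -0.53]
1.6 across [-0.2  -0.24  2.47  0.69  0.45  2.1 ]
1.6 along [-0.2  -0.24  2.47  0.69  0.45  0.53]
```

```bash
python3 - <<'E'
from h import *
o=ori(-Y)
s=manip.state();manip.move_linear(s["tool_pos"]+np.array([0,0,.15]),rate=.3)
manip.set_gripper(0,20)
manip.move_pose(W(lidp(.6,.155,-.08,.09)),o);print(fb())
manip.move_linear(W(lidp(.36,.155,-.08,.016)),rate=.15);print(fb())
f0=manip.state()["contact_force"]
for th in np.r_[np.arange(.30,.05,-.05),.04,.03,.02,.01,0.0,-.01]:
    manip.move_linear(W(lidp(th,.155,-.08)),rate=.06)
    f=manip.state()["contact_force"]-f0; fn=f@(Bz@N); print(round(th,2),fn.round(1),fb()[1:])
    if fn>11: break
manip.move_linear(manip.state()["tool_pos"]+Bz@N*.08,rate=.2)
c=cams.capture("top");np.savez("top.npz",**c);cv2.imwrite("pics/top1.png",cv2.resize(c["image"][60:252,150:406],(800,600)))
print(fb())
E
python3 m.py|head -1
```

```text
(4.6, array([ 0.3, -0.4, -0.6]), array([ 0.6233, -0.0951,  0.3305]))
(5.49, array([ 0.4,  0.2, -0.4]), array([ 0.6256, -0.0941,  0.2202]))
0.3 1.5 (array([-0.2,  0.5,  1.2]), array([ 0.628 , -0.0924,  0.2036]))
0.25 0.6 (array([-0.6,  0.5, -0.2]), array([ 0.6299, -0.0917,  0.1959]))
0.2 0.6 (array([ 0.3, -0.5,  0.2]), array([ 0.6322, -0.091 ,  0.1885]))
0.15 0.9 (array([-1.2, -0.1, -0.4]), array([ 0.6349, -0.0901,  0.1813]))
0.1 0.7 (array([-0.4,  1.1,  0.2]), array([ 0.6379, -0.0891,  0.1742]))
0.04 0.5 (array([-0.2,  0.7, -0.1]), array([ 0.6422, -0.0878,  0.1661]))
0.03 2.0 (array([-1.2,  0.2,  1. ]), array([ 0.6428, -0.0876,  0.1652]))
0.02 6.2 (array([-4.1, -0.1,  4.2]), array([ 0.6435, -0.0874,  0.164 ]))
0.01 7.8 (array([-6.2,  0.2,  4.8]), array([ 0.6442, -0.0872,  0.1628]))
0.0 10.6 (array([-7.4, -0.8,  7.2]), array([ 0.6449, -0.087 ,  0.1617]))
-0.01 14.5 (array([-11.8,  -1. ,   9. ]), array([ 0.6455, -0.0868,  0.1606]))
(9.19, array([0.8, 0.3, 0.8]), array([ 0.6017, -0.1007,  0.2248]))
top lid n [-0.519 -0.17   0.838] tilt 33.1 centre [0.6746 0.006  0.2049] rect [0.6685 0.0036] [0.1545 0.2533] 18.03 std 0.0014 4967
```

View pics/top1.png

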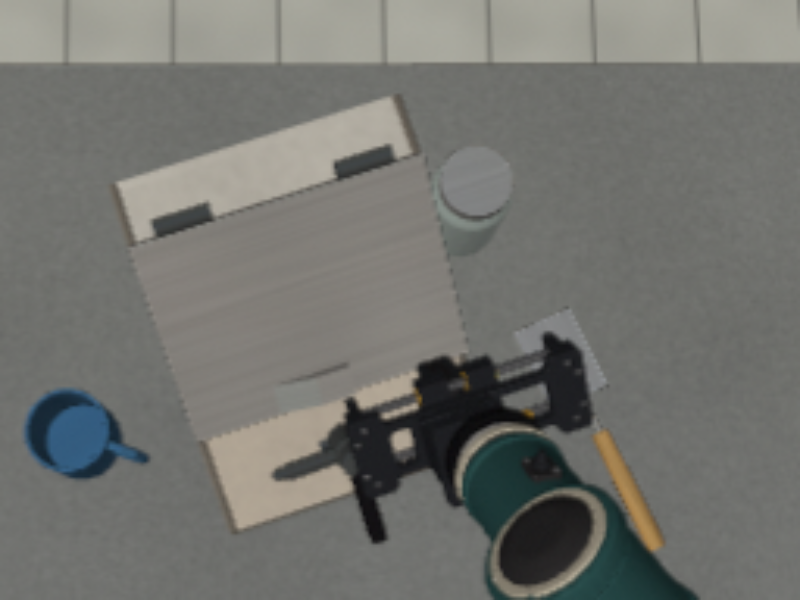

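The lid is down on the seal, about 6 mm proud; the keeper (310,385 in the crop), nose (310,465) and handle (370,515) are clear to see. Next I turn the lever.

```bash
python3 - <<'E'
from h import *
rad=.062
p,d,t=hdl(0,rad,.035,.07);manip.move_pose(W(p),ori(-d))
p,_,_=hdl(0,rad,.035,-.014);manip.move_linear(W(p),rate=.12);print(fb())
f0=manip.state()["contact_force"]
for a in np.r_[np.arange(0,1.5,.12),np.arange(1.46,1.68,.03)]:
    p,d,t=hdl(a,rad,.017,-.014)
    manip.move_linear(W(p),rate=.06,rot=ori(-d))
    f=-(manip.state()["contact_force"]-f0)@(Bz@t);print(round(a,2),f.round(1),fb())
    if f>22: break
manip.dwell(.2)
p,d,t=hdl(a,rad,.035,-.014);manip.move_linear(W(p),rate=.1)
p,d,t=hdl(a,rad,.045,.12);manip.move_linear(W(p),rate=.2)
manip.move_linear(manip.state()["tool_pos"]+np.array([-.05,-.12,.1]),rate=.3)
for n in("top","scene"):
    c=cams.capture(n);np.savez(n+".npz",**c)
    k=c["image"][60:252,150:406] if n=="top" else c["image"][130:322,140:396]
    cv2.imwrite(f"pics/{n}2.png",cv2.resize(k,(800,600)))
print(fb())
E
python3 m.py|grep -E "lid|dark"
```

```text
(11.65, array([ 0.4, -0.9, -0.2]), array([ 0.5071, -0.0848,  0.0921]))
0.0 -0.7 (12.1, array([-0.3, -0.3,  0. ]), array([ 0.5012, -0.0671,  0.0921]))
0.12 -0.3 (12.38, array([ 0.6, -0.6,  0.3]), array([ 0.4978, -0.0608,  0.0909]))
0.24 0.4 (12.65, array([-0.2, -1.4, -0. ]), array([ 0.4949, -0.0538,  0.0904]))
0.36 0.4 (12.93, array([-0.1, -1.2, -0.7]), array([ 0.4926, -0.0464,  0.0905]))
0.48 0.3 (13.2, array([-0.5, -0.9, -0.8]), array([ 0.4912, -0.0388,  0.0911]))
0.6 -0.3 (13.47, array([ 0.2,  0. , -1.8]), array([ 0.4905, -0.0312,  0.0924]))
0.72 1.1 (13.75, array([ 0.1, -1.3, -1.9]), array([ 0.4906, -0.0237,  0.0941]))
0.84 -0.7 (14.03, array([ 0.6, -0.1, -0.2]), array([ 0.4915, -0.0163,  0.0962]))
0.96 1.4 (14.3, array([-0.8, -1.6, -0.8]), array([ 0.4931, -0.0093,  0.0988]))
1.08 0.7 (14.57, array([-0.8, -0. , -1.4]), array([ 0.4954, -0.0026,  0.1019]))
1.2 1.3 (14.85, array([-0.5, -1.2, -1.2]), array([0.4984, 0.0036, 0.1052]))
1.32 2.8 (15.12, array([-1.2, -2.5, -1.9]), array([0.5018, 0.0091, 0.1085]))
1.44 4.0 (15.4, array([-1.4, -3.7, -3.1]), array([0.5058, 0.0144, 0.1121]))
1
[... 409 characters left out ...]
.2,  -8.7,  -2.2]), array([0.5108, 0.0198, 0.1161]))
1.64 15.7 (17.15, array([-14.6, -12.7,  -3. ]), array([0.5106, 0.0205, 0.1156]))
1.67 21.0 (17.4, array([-20.4, -16.8,  -3.3]), array([0.5104, 0.0211, 0.1152]))
(19.56, array([-0.5, -0.4,  0.6]), array([ 0.3708, -0.1248,  0.3128]))
top lid n [-0.546 -0.178  0.818] tilt 35.1 centre [0.6782 0.0075 0.2041] rect [0.6749 0.0059] [0.1428 0.2534] 17.67 std 0.0014 4672
dark 208 [0.523  0.0032 0.1486] [ 0.5   -0.048  0.125] [0.562 0.046 0.158]
scene lid n [-0.544 -0.178  0.82 ] tilt 34.9 centre [0.6864 0.0069 0.2097] rect [0.6824 0.0074] [0.1537 0.2528] 17.63 std 0.0009 3005
dark 167 [0.5255 0.0085 0.1471] [ 0.509 -0.027  0.135] [0.541 0.043 0.157]
```

View pics/top2.png

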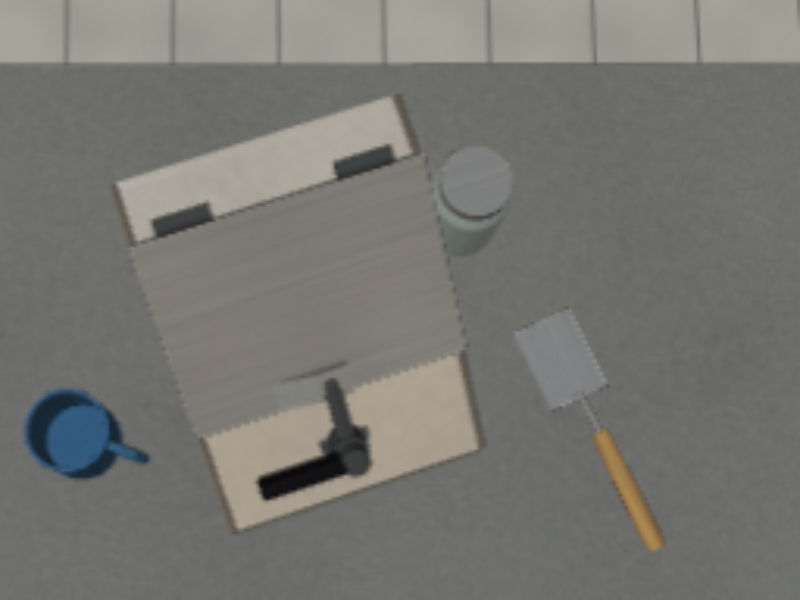

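The handle, from (345,463) to (262,490), is parallel to the lid's edge, and the nose is on the keeper. The tool stalled at the stop, the lid is at 35°, and nothing else moved.

```bash
python3 -c "
from h import *
print(order.close_job())"
```

```text
the job is handed in; nothing more can be done
None
```

I pushed the lid down onto its seal and turned the lever to its stop, which drew the lid fully shut (measured at 35°, in the plane of the slope). The arm is clear, the mug, jar and spatula look unmoved in the pictures, and the job was handed in at about 20 s.

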